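Check an adapter block with the depth gauge and present the tip

TASK

Lay the loose aluminium block on the sloped green cradle, between the guides, down against the foot stop and with its bore facing uphill, and let go of it. Then take the depth gauge from its wooden rest, push its rod into the bore until the red collar stops against the block, and draw it right out again. Finish while still holding the gauge still and level, its tip just in front of the middle of the white reading plate at the height of the red line, touching neither plate nor stand; leave the block seated in the cradle and the tape roll, mug, brown bottle and flask where they are.

Things in the scene. Friction and masses are not known exactly. Their poses are not given: they have to be found in the camera images.
- block_center (a point): Centre of the loose adapter block: square aluminium bar 110 long, 40 wide, 40 high (mm), about 0.3 kg, lying on the bench on a long side. x runs along the bar, +x points to the end with the bore, z is up. Two thin blue bands mark the other, closed end. Grasp across y (40 mm).
- block_mouth (a point): Centre of the bore's mouth, on the block's +x end face, 55 mm from block_center; same axes. The bore is round, 14 mm wide with a 2 mm chamfer at the mouth, 100 mm deep, and runs along -x.
- cradle_seat (a point): Where the block's centre lies when fully seated in the sloped green cradle (fixed). Axes level: +x is uphill, z up. The deck slopes at 30 degrees: the seated block's x axis points along (cos 30, 0, sin 30). The deck is 20 mm below this point along its normal (-sin 30, 0, cos 30); a foot stop, 14 mm high over the deck, meets the block's closed end 55 mm downhill.
- gauge_grip (a point): Grip point of the depth gauge (about 0.09 kg) on its axis, +x towards the tip. The black handle, 14 wide (y), 18 high (z) mm, runs from 60 mm behind to 40 mm ahead of it. The gauge lies level in a wooden rest, axis 70 mm above the bench, on slotted posts 34 mm wide and up to 75 mm high, centred 105 mm ahead and 52 mm behind; round this point it is free from both sides.
- gauge_collar (a point): Front face of the red collar (26 mm wide, 6 thick), 46 mm ahead (+x) of gauge_grip on the axis. In front of it the round steel rod, 10 mm thick, runs 90 mm to the tip. With the gauge home this face meets the block's end face at block_mouth, and the gauge's +x points along the block's -x.
- gauge_tip (a point): Tip of the gauge rod, 136 mm ahead (+x) of gauge_grip; tapers to 6 mm over the last 4 mm; same axes. Thin black rings mark the rod near it.
- read_point (a point): Where the tip is to be held: 35 mm in front of the face of the white reading plate, at its red line (150 mm above the bench), at the middle of its width. +x points into the plate, y runs along it, z up. The plate (fixed) is 70 wide and 80 high (110 to 190 mm above the bench), on a post with a 60 x 80 x 10 mm foot.
- tape: Bystander: roll of beige tape lying flat, 82 wide, 19 high (mm), origin at its underside's centre.
- brown_bottle: Bystander: brown bottle with white cap, 93 wide, 208 high (mm), origin at the underside's centre.
- flask: Bystander: stoppered conical flask, 65 wide, 138 high (mm), origin at the underside's centre.
- mug: Bystander: white mug, 72 x 99 x 80 mm, origin at the underside's centre.
- gauge: The depth gauge itself; origin and axes as gauge_grip.
- block: The adapter block itself; origin at the centre of its underside, axes as block_center.
- cradle: The cradle; origin under its 130 x 90 mm base, axes as cradle_seat. Steel side guides, 45 mm apart, flared and up to 17 mm high over the deck, stand only at both ends of the 100 mm deck; the middle 48 mm of its length is free for fingers. The deck is 70 mm wide; the block's uphill 10 mm overhangs it.
- plate: The reading plate with its stand; origin at the centre of the foot's underside, axes as read_point.
Things that resemble listed ones, but are neither listed nor needed, are in the scene too. Leave any yellow look-alike of the cradle alone.

How it is judged:
By the outcome, as a careful person would: the job done as asked, in the order asked, and still so for the second after the job is handed in, while the arm keeps its last pose, push and grip.
It also fails if it takes over 67 s, if anything falls off the work surface, if the arm or the gripper's body presses on something with over 40 N, if the wrist force passes 120 N, or if a joint passes its speed limit or range.

ROBOT

A 6-joint arm with a two-finger parallel gripper is mounted at the origin on a cart in front of the work surface, level with it; the furniture and walls round the work are solid. World frame = base frame: x ahead of the robot, y to its left, z up, the work surface at z = 0. Lengths are in m, angles in rad, forces in N, time in s.
With the tool pointing down it reaches from about 0.375 to 0.9 m from the base axis. Payload 3.1 kg.
Tool frame: the origin (TCP) lies on the centre line of the jaws, within the pads' length; the fingertips stand 25 mm ahead of it and the grasp point (between the pads) lies 6 mm ahead of it; z points along the fingers, y is the line along which they close (so a half turn about z gives the same grasp; the last joint's range is limited). The gripper opens to 87 mm and grips with 3 to 60 N. Pads are 19 mm wide; open, the fingers measure 117 mm over their backs; the gripper's body (75 mm by 190 mm) begins 51 mm behind the grasp point.
Start: joints at [-1.478, 0.527, 1.433, -0, 1.181, -0.178], TCP at [0.167, -0.602, 0.248] pointing down, gripper open.
Joint ranges: [-3.08, 3.08], [-0.75, 2.2], [0.22, 2.44], [-1.43, 4.57], [0, 2.65], [-2.85, 2.85]. Speed limits (rad/s): [2.79, 2.79, 3.14, 3.14, 3.14, 3.14].

INTERFACE

Orientations are given as a unit quaternion [w, x, y, z].
In Python, from station import bot, viewer, ticket gives the robot as it stands.
- The arm moves only by the tool move_arm, never from a script. Its argument "commands" is a list of rows, each a list of 3 entries, a list of its own where there are three numbers: the shift along the tool's x, y, z in cm, then the turn, a rotation vector about the tool's x, y, z in degrees, then the opening, from 0 (shut) to 1 (fully open). A call has 1 to 10 rows; each row is the pose to reach, as a shift and turn from the pose commanded when the call began, along the tool's axes at that moment; what a row does not reach only later rows make up. A row lasts 1/12 s, in which the tool goes at most 41.7 mm and 7.16 degrees, less where a joint would pass 70% of its speed; a pose out of reach is approached as far as the arm can. A call with a gripper value outside its range is refused whole. The fingers move at their own pace and stop on an object; "grip_force" is the grip in N (left out, the last holds). Time passes only in rows, so rows that repeat a pose let the fingers close. It gives the time, the measured TCP pose, the force, the opening and the grip force at its end, in the units of the state.
- bot.sense(): the state, without advancing time (a new reading comes with each control period).
- viewer.camera(name): name is "side" or "top" or "wrist"; returns the picture (420x560x3 uint8, red, green, blue); there is no depth.
- viewer.camera_info(name): a dict with "intrinsics" (3x3 intrinsics, pixels), "xyz" and "orientation" of the camera in the world. Camera axes: x right, y up, looking along -z (the intrinsics and any distortion apply to the point x, -y, -z); pixel columns grow to the right and rows downward; lengths in m; the calibration is good to about 2 mm. A picture is of the moment at which its call begins: read the wrist's pose just before it. camera_info takes no time and is no camera call; for the wrist camera it gives the pose at the moment of the call.
- ticket.sign_off(): hands the job in; it is judged then, once.
The state is a dict: "time_s": time; "joint_pos": joint angles; "qd": joint speeds; "joint_efforts": joint torques, N m; "eef_pos": TCP position; "ee_rot": TCP orientation; "force": force on the tool from outside, world axes, zero at the start; "ft_torque": the same for the moment, N m; "finger_gap": finger opening in m; "finger_force": force on a finger pad.
Only numpy, scipy, OpenCV 4.12 (cv2) and the standard library are available. Lean on these libraries where they do the work, as an engineer would, in place of code of your own. Each camera call takes 0.05 s, during which the arm holds its last target. There are 200 camera calls.

## Working session

There is one attempt and no reset: what is moved stays moved. The work goes in short steps, Python scripts to look and compute and a tool call to move; the robot and the scene stay as the last step left them, time stands still between calls to the robot, and variables do not carry over. Pictures are saved under pics/ and viewed, at most 10 in all, crops included, and the job is handed in when it is done.

Besides the shell and the picture viewer there is one more tool, called after "Call:" in YAML: its name, and indented under it one key for each argument. move_arm: Moves the arm, as the interface text tells. Its arguments: {"type":"object","properties":{"commands":{"type":"array","items":{"type":"array"}},"grip_force":{"type":"number"}},"required":["commands"]}

```bash
mkdir -p pics; ls; python3 - <<'E'
from station import bot,viewer
import cv2
s=bot.sense();print(s)
for n in("top","side"):
    i=viewer.camera_info(n);print(n,i)
    cv2.imwrite(f"pics/{n}0.png",cv2.resize(viewer.camera(n)[:,:,::-1],(800,600),interpolation=cv2.INTER_CUBIC))
E
```

```text
pics
{'time_s': 0.0, 'joint_pos': array([-1.47848253e+00,  5.28470310e-01,  1.43389423e+00, -8.03119485e-07,
        1.18139547e+00, -1.78509337e-01]), 'qd': array([ 1.28758478e-03,  8.50255683e-04, -1.83142303e-03, -4.32380782e-05,
       -1.86607292e-04,  7.75399763e-04]), 'joint_efforts': array([ 9.57114789e-04, -4.40029299e+01, -1.76596963e+01,  6.32543396e-02,
        5.80909266e-02, -1.62031561e-04]), 'eef_pos': array([ 0.16716215, -0.60152907,  0.2465716 ]), 'ee_rot': array([-1.08269111e-03,  9.90845252e-01,  1.34998195e-01,  4.63188053e-05]), 'force': array([-0.56457724, -0.41618419, -0.22916684]), 'ft_torque': array([0.00642491, 0.02175269, 0.03066917]), 'finger_force': 0.0, 'finger_gap': 0.08695104476677057}
top {'intrinsics': array([[522.91645482,   0.        , 281.05769477],
       [  0.        , 522.91645482, 207.64241556],
       [  0.        ,   0.        ,   1.        ]]), 'xyz': array([0.38627718, 0.00889185, 1.50322403]), 'orientation': array([ 0.71364008,  0.04708749, -0.0354452 , -0.69802882])}
side {'intrinsics': array([[450.14209059,   0.        , 272.62903961],
       [  0.        , 450.14209059, 207.36577027],
       [  0.        ,   0.        ,   1.        ]]), 'xyz': array([ 0.94252234, -0.65873016,  1.02635736]), 'orientation': array([0.90480294, 0.34089322, 0.08731801, 0.23978954])}
```

View pics/top0.png

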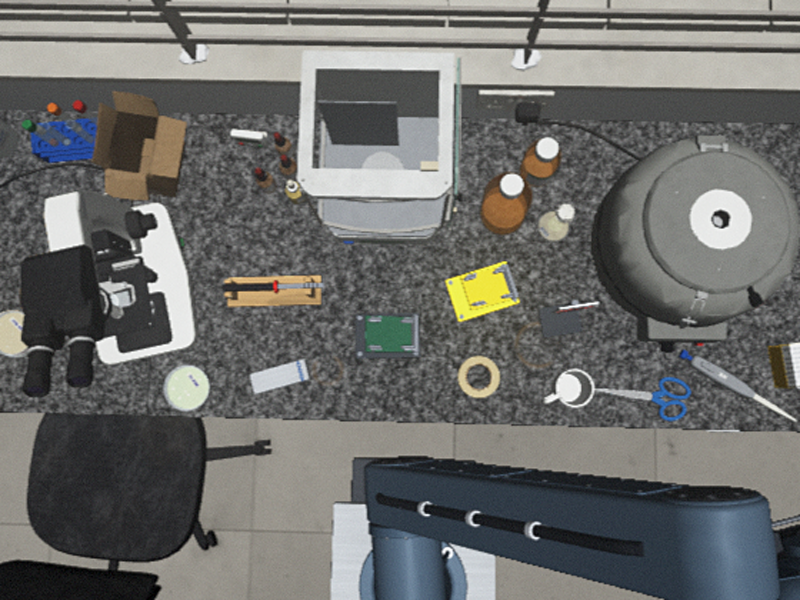

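View pics/side0.png

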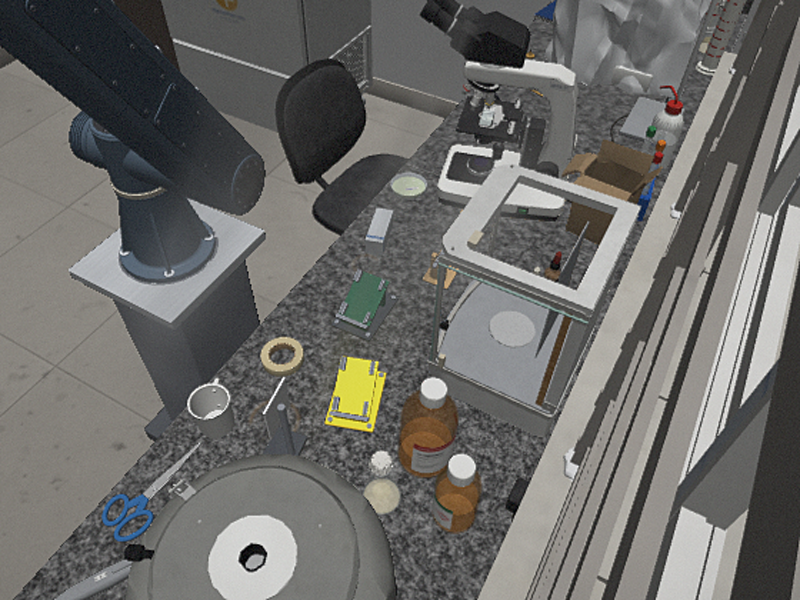

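The top view shows the block at (279,376) with its blue end on the right. The gauge is at (275,288) with its tip to the right, the green cradle at (388,335), the plate at (575,312), the tape at (479,377) and the mug at (572,388). 

Look-alikes:
- **Cradle:** the yellow one at (482,291) is a decoy; green (388,335) is the one I want.
- **Block:** nothing else matches, apart from the white stick at (248,135).
- **Gauge:** the screwdriver-like tool at (740,385) is a decoy.

Next, one close composite.

```bash
cat > h.py <<'E'
import numpy as np,cv2
from scipy.spatial.transform import Rotation as R
from station import bot,viewer
def rot(q): return R.from_quat([q[1],q[2],q[3],q[0]])
def ray(i,u,v):
    d=np.linalg.inv(i["intrinsics"])@[u,v,1]; d=d*[1,-1,-1]
    return np.array(i["xyz"]),rot(i["orientation"]).apply(d)
def at(i,u,v,z):
    o,d=ray(i,u,v); return o+d*(z-o[2])/d[2]
def proj(i,P):
    c=rot(i["orientation"]).inv().apply(np.atleast_2d(P)-i["xyz"])*[1,-1,-1]
    p=c@i["intrinsics"].T; return p[:,:2]/p[:,2:]
def tri(i,p,j,q):
    a,d=ray(i,*p);b,e=ray(j,*q)
    s=np.linalg.lstsq(np.c_[d,-e],b-a,rcond=None)[0]
    return (a+s[0]*d+b+s[1]*e)/2,np.linalg.norm(a+s[0]*d-b-s[1]*e)
def tile(im,c,w,h,W,H): # crop origin (c) size w,h, resized
    x,y=c; return cv2.resize(im[y:y+h,x:x+w,::-1],(W,H),interpolation=cv2.INTER_CUBIC)
E
python3 - <<'E'
from h import *
t=viewer.camera("top");s=viewer.camera("side")
f=.7
def T(im,cx,cy): # 67x50 -> 266x200 x4 ; 
    return tile(im,(int(cx*f)-40,int(cy*f)-30),80,60,400,300)
a=np.vstack([np.hstack([T(t,388,335),T(t,570,315)]),np.hstack([T(t,275,288),T(t,279,376)])])
b=np.vstack([np.hstack([T(s,365,303),T(s,283,415)]),np.hstack([T(s,440,270),T(s,378,230)])])
cv2.imwrite("pics/a1.png",a);cv2.imwrite("pics/b1.png",b)
E
```

```text
(no output)
```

View pics/a1.png

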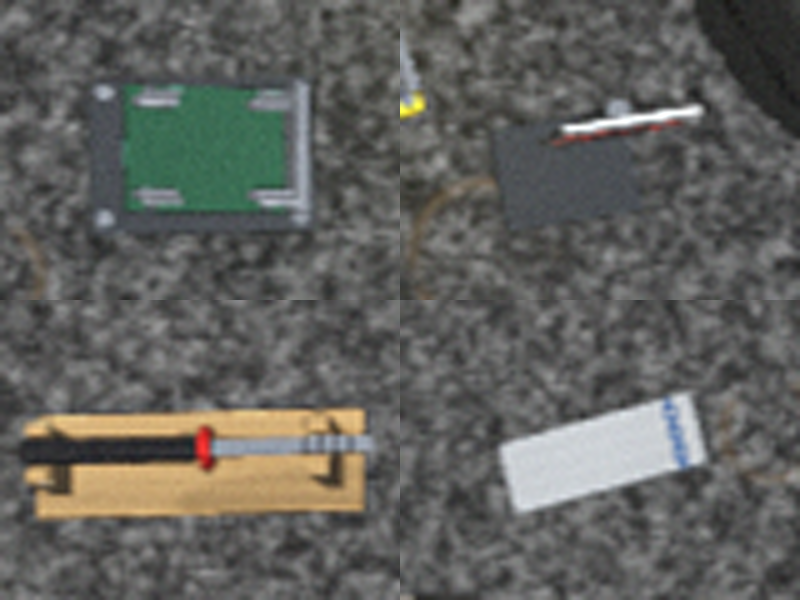

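View pics/b1.png

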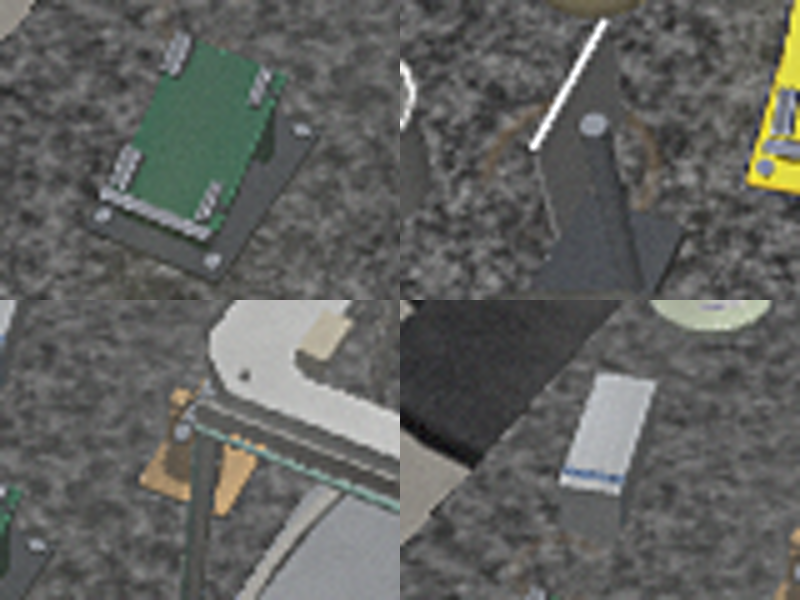

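Composite: the cradle's foot stop is on the right (−y), so uphill is +y. The plate's red line shows on its low-x face, with the post behind it. The block's blue end faces −y and the gauge tip points −y. Next I compute positions.

```bash
cat >> h.py <<'E'
IT=viewer.camera_info("top");IS=viewer.camera_info("side")
def px(c,p): return [int(c[k]*.7)-(40,30)[k]+(p[k]+.5)/5-.5 for k in(0,1)]
E
python3 - <<'E'
from h import *
np.set_printoptions(precision=4,suppress=True)
b=np.array([at(IT,*px((279,376),p),.04) for p in[(100,145),(117,213),(307,163),(288,92)]])
print("block",b.mean(0),[np.linalg.norm(b[k]-b[k-1]) for k in range(4)]); d=b[0]+b[1]-b[2]-b[3]; print("yaw",np.degrees(np.arctan2(d[1],d[0])))
g=np.array([at(IT,*px((275,288),p),.07) for p in[(22,150),(213,146),(373,143)]])
print("gauge",g,np.linalg.norm(g[2]-g[0]),np.linalg.norm(g[2]-g[1])); d=g[2]-g[0];u=d/np.linalg.norm(d);print("yaw",np.degrees(np.arctan2(d[1],d[0])),"grip",g[2]-.136*u,g[1]-.046*u,g[0]+.06*u)
C=(388,335);S=(365,303)
for z in (.005,.01):
  c=np.array([at(IT,*px(C,p),z) for p in[(92,82),(92,230),(310,230),(312,78)]])
  print("base",z,c.mean(0),[np.linalg.norm(c[k]-c[k-1]) for k in range(4)])
  d=c[0]+c[1]-c[2]-c[3];print(np.degrees(np.arctan2(d[1],d[0])))
for n,p,q in[("up+x",(124,86),(287,72)),("up-x",(124,212),(200,38)),("stop-x",(302,222),(103,192)),("stop+x",(302,82),(210,235))]:
  print(n,*tri(IT,px(C,p),IS,px(S,q)))
P=(570,315);Q=(283,415)
w=[]
for p,q in[((163,128),(205,20)),((302,108),(133,150))]:
  X=tri(IT,px(P,p),IS,px(Q,q));print("plate",*X,at(IT,*px(P,p),.19))
E
```

```text
block [0.3965 0.2709 0.04  ] [np.float64(0.10883200586197878), np.float64(0.03907435706122128), np.float64(0.10915830437858653), np.float64(0.041033221597841396)]
yaw 106.51021073365074
gauge [[0.5665 0.3819 0.07  ]
 [0.5709 0.2757 0.07  ]
 [0.5745 0.1869 0.07  ]] 0.19508973707971577 0.08884578047090037
yaw -87.64731642887759 grip [0.5689 0.3228 0.07  ] [0.5691 0.3217 0.07  ] [0.5689 0.3219 0.07  ]
base 0.005 [0.4835 0.063  0.005 ] [np.float64(0.1267089052398968), np.float64(0.08503149130778916), np.float64(0.12470693237768575), np.float64(0.08724102494953685)]
91.78780139495741
base 0.01 [0.4831 0.0628 0.01  ] [np.float64(0.12628604155993484), np.float64(0.08474771702010978), np.float64(0.12429074985095524), np.float64(0.08694987681923004)]
91.78780139495746
up+x [0.5149 0.1033 0.078 ] 0.0014395358452238853
up-x [0.4502 0.1047 0.07  ] 0.008062461093550488
stop-x [0.4465 0.0057 0.031 ] 0.003380899926924971
stop+x [0.5221 0.0053 0.0398] 0.0030428570585705455
plate [ 0.5258 -0.2458  0.1912] 0.0023565739824700396 [ 0.5268 -0.2453  0.19  ]
plate [ 0.5378 -0.3152  0.1911] 0.001446652521633413 [ 0.5385 -0.315   0.19  ]
```

```bash
cat >> h.py <<'E'
def Rt(yaw,tilt=0): # tool x at yaw (deg), z down, then turned by tilt about tool y
    return R.from_euler('z',yaw,degrees=True)*R.from_euler('x',180,degrees=True)*R.from_euler('y',tilt,degrees=True)
def go(p,yaw,tilt=0,grasp=True,base=None):
    """shift[cm], turn[deg] so that the grasp point is at p; base=(pos,Rotation) else measured"""
    if base is None:
        s=bot.sense(); base=(s["eef_pos"],rot(s["ee_rot"]))
    T=Rt(yaw,tilt); t=np.array(p)-(T.apply([0,0,.006]) if grasp else 0)
    print(np.round(base[1].inv().apply(t-base[0])*100,2),np.round((base[1].inv()*T).as_rotvec(degrees=True),2))
    return t,T
E
python3 - <<'E'
from h import *
i=viewer.camera_info("wrist");s=bot.sense()
r=rot(s["ee_rot"]); print(r.inv().apply(i["xyz"]-s["eef_pos"]),(r.inv()*rot(i["orientation"])).as_matrix().round(3),i["intrinsics"][0,0])
go((.42,-.15,.33),70); go((.44,.06,.33),91)
print(at(IT,572*.7,388*.7,.04),at(IT,479*.7,377*.7,.02),at(IT,505*.7,205*.7,.1),at(IT,556*.7,223*.7,.1))
E
```

```text
[ 0.08410621 -0.00031813 -0.1374965 ] [[-0.001  0.953  0.304]
 [ 1.     0.001  0.   ]
 [-0.     0.304 -0.953]] 370.8124317208811
[ 36.45 -36.78  -8.85] [-6.000e-02 -5.000e-02 -5.449e+01]
[ 43.99 -56.48  -8.82] [-6.000e-02 -6.000e-02 -7.549e+01]
[ 0.38646467 -0.29943917  0.04      ] [ 0.40378337 -0.12104781  0.02      ] [ 0.73150546 -0.16017205  0.1       ] [ 0.69829943 -0.25748816  0.1       ]
```

Call:
move_arm:
  commands:
    - [[36.5, -36.8, -8.8], [0, 0, -54.5], 1]
    - [[36.5, -36.8, -8.8], [0, 0, -54.5], 1]
    - [[36.5, -36.8, -8.8], [0, 0, -54.5], 1]
    - [[36.5, -36.8, -8.8], [0, 0, -54.5], 1]
    - [[36.5, -36.8, -8.8], [0, 0, -54.5], 1]
    - [[36.5, -36.8, -8.8], [0, 0, -54.5], 1]
    - [[36.5, -36.8, -8.8], [0, 0, -54.5], 1]
    - [[36.5, -36.8, -8.8], [0, 0, -54.5], 1]
    - [[36.5, -36.8, -8.8], [0, 0, -54.5], 1]
    - [[36.5, -36.8, -8.8], [0, 0, -54.5], 1]

```text
time_s: 1.03
eef_pos: [0.3684, -0.2418, 0.3177]
ee_rot: [0.0, 0.819, 0.574, 0.0]
force: [0.3, -1.0, -0.8]
finger_gap: 0.0871
finger_force: 0.0
```

```bash
python3 - <<'E'
from h import *
go((.44,.17,.3),91)
E
```

```text
[41.15 -7.36  1.17] [ 1.000e-02  0.000e+00 -2.101e+01]
```

Call:
move_arm:
  commands:
    - [[41, -7.4, 1.2], [0, 0, -21], 1]
    - [[41, -7.4, 1.2], [0, 0, -21], 1]
    - [[41, -7.4, 1.2], [0, 0, -21], 1]
    - [[41, -7.4, 1.2], [0, 0, -21], 1]
    - [[41, -7.4, 1.2], [0, 0, -21], 1]
    - [[41, -7.4, 1.2], [0, 0, -21], 1]
    - [[41, -7.4, 1.2], [0, 0, -21], 1]
    - [[41, -7.4, 1.2], [0, 0, -21], 1]
    - [[41, -7.4, 1.2], [0, 0, -21], 1]
    - [[41, -7.4, 1.2], [0, 0, -21], 1]

```text
time_s: 1.87
eef_pos: [0.4382, 0.1689, 0.3053]
ee_rot: [0.0, 0.701, 0.713, 0.0]
force: [0.2, -1.0, -0.5]
finger_gap: 0.0871
finger_force: 0.0
```

```bash
python3 - <<'E'
from h import *
import pickle
i=viewer.camera_info("wrist");im=viewer.camera("wrist");s=bot.sense()
print(s["eef_pos"],s["qd"].round(3))
pickle.dump((i,im),open("w1.pkl","wb"))
cv2.imwrite("pics/w1.png",cv2.resize(im[:,:,::-1],(800,600),interpolation=cv2.INTER_CUBIC))
E
```

```text
[0.4392817  0.1758006  0.30545414] [-0.114 -0.036  0.052 -0.072  0.009 -0.199]
```

View pics/w1.png

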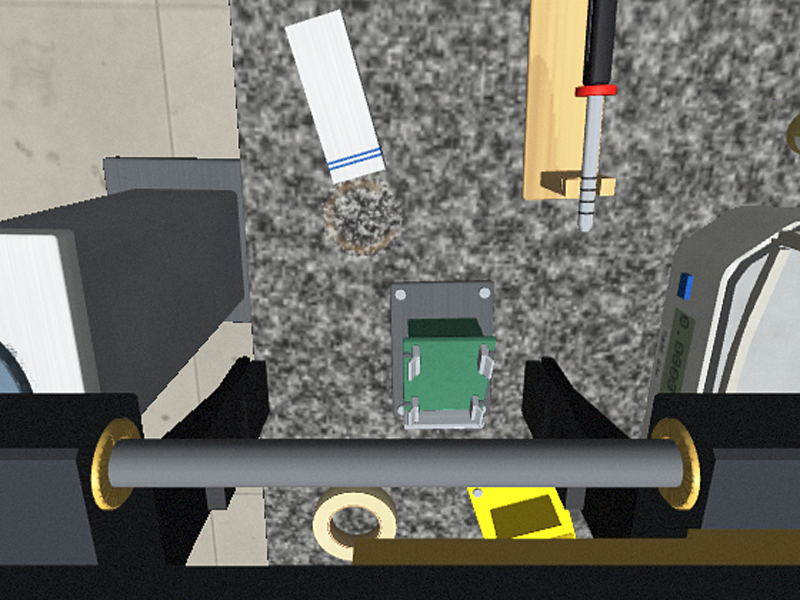

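```bash
python3 - <<'E'
from h import *
import pickle
i,im=pickle.load(open("w1.pkl","rb"))
# cradle crop x5: origin (268,190) 84x114 ; block x5 origin (195,0) 76x 114?
a=tile(im,(268,190),80,120,400,600); b=tile(im,(365,50),80,120,400,600)
cv2.imwrite("pics/w1c.png",np.hstack([a,b]))
E
```

```text
(no output)
```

View pics/w1c.png

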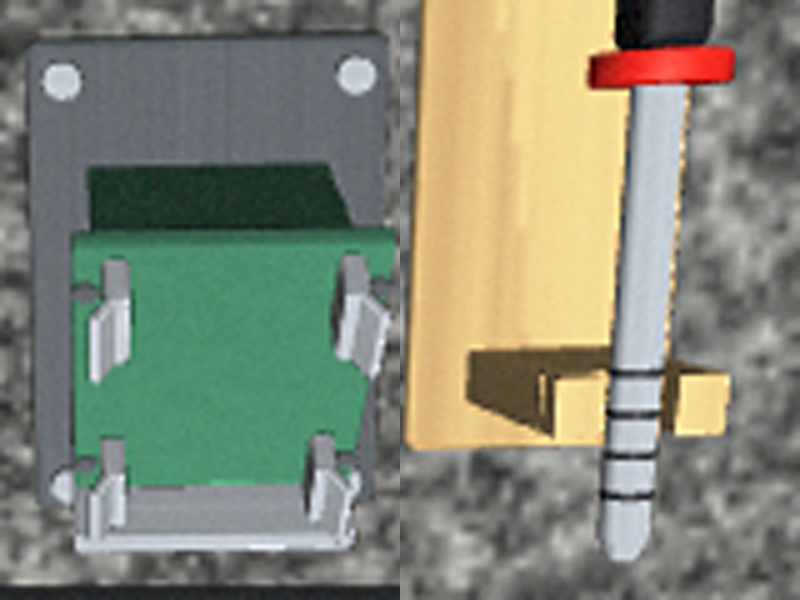

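```bash
cat > fit.py <<'E'
from h import *
import pickle
from scipy.optimize import least_squares
np.set_printoptions(precision=4,suppress=True)
iw,im=pickle.load(open("w1.pkl","rb"))
W=lambda u,v:[(u+.5)*.7-.5,(v+.5)*.7-.5]
cw=lambda u,v,o=(268,190):[o[0]+(u+.5)/5-.5,o[1]+(v+.5)/5-.5]
C=(388,335);S=(365,303);c,s_=np.cos(np.pi/6),.5
# (cam, pixel, s,n,w, use u, use v)   w: + = tool left of uphill => world -x
obs=[(iw,cw(75,243),.045,-.02,.035,1,1),(iw,cw(394,241),.045,-.02,-.035,1,1),
(iw,cw(230,487),-.055,-.02,0,0,1),(iw,cw(230,537),-.055,-.006,0,0,1),
(IT,px(C,(124,86)),.045,-.02,-.035,1,1),(IT,px(C,(124,212)),.045,-.02,.035,1,1),
(IT,px(C,(292,152)),-.055,-.006,0,1,0),
(IS,px(S,(287,72)),.045,-.02,-.035,1,1),(IS,px(S,(200,38)),.045,-.02,.035,1,1)]
def res(p):
    o=[]
    u=np.array([np.cos(p[3]),np.sin(p[3]),0]);l=np.array([-u[1],u[0],0]);z=np.array([0,0,1])
    for i,q,s,n,w,a,b in obs:
        P=p[:3]+s*(c*u+s_*z)+n*(-s_*u+c*z)+w*l
        e=proj(i,P)[0]-q; o+=list(e[[bool(a),bool(b)]])
    return o
r=least_squares(res,[.483,.055,.07,np.radians(91)],loss="soft_l1")
print("seat",r.x[:3],np.degrees(r.x[3]),np.array(res(r.x)))
b=np.array([at(iw,*W(*p),.04) for p in[(285,26),(340,10),(385,168),(332,184)]])
print("block",b.mean(0),[np.linalg.norm(b[k]-b[k-1]) for k in range(4)]); d=b[0]+b[1]-b[2]-b[3]; print("yaw",np.degrees(np.arctan2(d[1],d[0])))
g=np.array([at(iw,*cw(*p,(365,50)),.07) for p in[(260,85),(223,560)]])
d=g[1]-g[0];u=d/np.linalg.norm(d);print("gauge",g,np.linalg.norm(d),np.degrees(np.arctan2(d[1],d[0])),"grip",g[1]-.136*u)
E
python3 fit.py; python3 -c "
from h import *
go((.399,.268,.15),106.5)"
```

```text
seat [0.4815 0.053  0.0726] 91.33641050972513 [-0.4134  0.1963  1.6296  0.1945 -0.5916 -0.5777  0.3494  0.0566  0.2125
  0.4602  0.934   0.302   0.1958 -3.4768 -1.4542]
block [0.3944 0.2699 0.04  ] [np.float64(0.11041564410338936), np.float64(0.039314708843763674), np.float64(0.10910029507843326), np.float64(0.041390430478979785)]
yaw 106.42033865127276
gauge [[0.5684 0.2748 0.07  ]
 [0.5728 0.1844 0.07  ]] 0.09053452351614459 -87.16025403025247 grip [0.5661 0.3202 0.07  ]
[ 9.2  -3.86 15.  ] [  0.22  -0.38 -15.2 ]
```

```bash
python3 -c "
from h import *
go((.3955,.270,.1),106.5)
go((.3955,.270,.027),106.5)"
```

```text
[ 9.38 -4.22 20.  ] [  0.22  -0.38 -15.2 ]
[ 9.32 -4.24 27.3 ] [  0.22  -0.38 -15.2 ]
```

Call:
move_arm:
  commands:
    - [[9.4, -4.2, 20], [0.2, -0.4, -15.2], 1]
    - [[9.4, -4.2, 20], [0.2, -0.4, -15.2], 1]
    - [[9.4, -4.2, 20], [0.2, -0.4, -15.2], 1]
    - [[9.4, -4.2, 20], [0.2, -0.4, -15.2], 1]
    - [[9.4, -4.2, 20], [0.2, -0.4, -15.2], 1]
    - [[9.4, -4.2, 20], [0.2, -0.4, -15.2], 1]
    - [[9.4, -4.2, 20], [0.2, -0.4, -15.2], 1]
    - [[9.4, -4.2, 20], [0.2, -0.4, -15.2], 1]
    - [[9.4, -4.2, 20], [0.2, -0.4, -15.2], 1]

```text
time_s: 2.67
eef_pos: [0.3961, 0.2598, 0.1063]
ee_rot: [0.002, 0.6, 0.8, -0.003]
force: [0.2, -0.0, -0.7]
finger_gap: 0.0871
finger_force: 0.0
```

```bash
python3 - <<'E'
from h import *
import pickle
i=viewer.camera_info("wrist");im=viewer.camera("wrist");s=bot.sense()
print(s["eef_pos"],rot(s["ee_rot"]).as_matrix()[:,0])
go((.3955,.270,.027),106.5)
g=[.3955,.270,.04];u=np.array([np.cos(np.radians(106.5)),np.sin(np.radians(106.5)),0]);l=np.array([-u[1],u[0],0])
p=proj(i,[np.array(g)+a*.055*u+b*.02*l for a,b in((1,1),(1,-1),(-1,-1),(-1,1))]);print(p)
im=im.copy();cv2.polylines(im,[np.round(p).astype(int)],True,(255,0,0),1)
cv2.imwrite("pics/w2.png",cv2.resize(im[:,:,::-1],(800,600),interpolation=cv2.INTER_CUBIC))
E
```

```text
[0.39644078 0.25979747 0.10668025] [-0.27851867  0.96040993 -0.00633402]
[1.05 0.2  7.36] [-0.05  0.36 -0.33]
[[243.66166781 125.88253047]
 [317.99072174 125.43650981]
 [312.94819044 303.12742904]
 [249.51493457 303.42354176]]
```

View pics/w2.png

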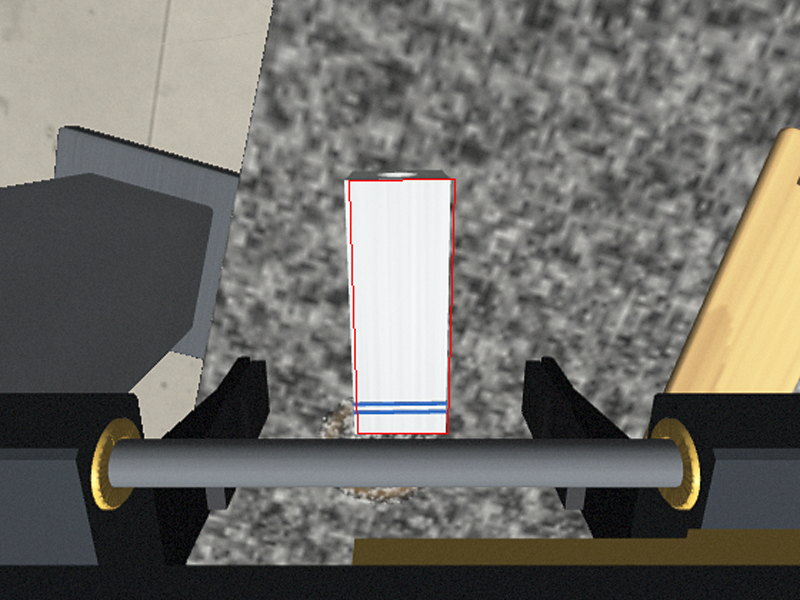

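The wrist view shows the predicted outline on the block to within about 1 mm, with the bore at (398,175). Descend and grasp.

Call:
move_arm:
  commands:
    - [[1.0, 0.1, 4], [0, 0.3, -0.3], 1]
    - [[1.0, 0.1, 7.3], [0, 0.3, -0.3], 1]
    - [[1.0, 0.1, 7.3], [0, 0.3, -0.3], 1]
    - [[1.0, 0.1, 7.3], [0, 0.3, -0.3], 1]
    - [[1.0, 0.1, 7.3], [0, 0.3, -0.3], 0.3]
    - [[1.0, 0.1, 7.3], [0, 0.3, -0.3], 0.3]
    - [[1.0, 0.1, 7.3], [0, 0.3, -0.3], 0.3]
    - [[1.0, 0.1, 7.3], [0, 0.3, -0.3], 0.3]
    - [[1.0, 0.1, 7.3], [0, 0.3, -0.3], 0.3]
    - [[1.0, 0.1, 7.3], [0, 0.3, -0.3], 0.3]
  grip_force: 30

```text
time_s: 3.55
eef_pos: [0.3932, 0.2694, 0.0331]
ee_rot: [-0.0, 0.598, 0.801, -0.001]
force: [0.4, -1.0, -0.4]
finger_gap: 0.0553
finger_force: 0.0
```

Call:
move_arm:
  commands:
    - [[0, 0, 0], [0, 0, 0], 0.3]
    - [[0, 0, 0], [0, 0, 0], 0.3]
    - [[0, 0, 0], [0, 0, 0], 0.3]
    - [[0, 0, 0], [0, 0, 0], 0.3]
    - [[0, 0, 0], [0, 0, 0], 0.3]

```text
time_s: 3.97
eef_pos: [0.3936, 0.2696, 0.0324]
ee_rot: [-0.0, 0.598, 0.801, -0.001]
force: [1.8, -0.1, 3.2]
finger_gap: 0.0401
finger_force: 30.0
```

```bash
python3 - <<'E'
from h import *
s=bot.sense();r=rot(s["ee_rot"]).as_matrix();print(s["eef_pos"],r[:,0],r[:,2],s["finger_force"],s["finger_gap"])
go((.395,.27,.18),106.5)
# seat: block centre c in tool frame: grasp point is ~7mm above centre => hold point = seat + .007 n
S=np.array([.4815,.053,.0726]);
T=Rt(91.3,30)
for dn,ds in((.08,.02),(.03,.015)):
    p=S+T.apply([ds,0,-.007-dn]); print(p); go(p,91.3,30)
E
```

```text
[0.3935594  0.26956154 0.03240093] [-0.28447126  0.95868395 -0.00108918] [-0.00225199 -0.00180435 -0.99999584] 29.994943260680884 0.04009000513395153
[ -0.02   0.11 -15.36] [-0.15  0.06  0.03]
[0.48209394 0.02682725 0.15794421]
[-26.09   1.47 -13.05] [-4.13 29.9  14.84]
[0.481625   0.0474918  0.11214294]
[-24.09   2.02  -8.47] [-4.13 29.9  14.84]
```

Call:
move_arm:
  commands:
    - [[0, 0, -4], [0, 0, 0], 0.3]
    - [[0, 0, -8], [0, 0, 0], 0.3]
    - [[-2, 0.1, -12], [-1, 5, 2], 0.3]
    - [[-26.1, 1.5, -13], [-4.1, 29.9, 14.8], 0.3]
    - [[-26.1, 1.5, -13], [-4.1, 29.9, 14.8], 0.3]
    - [[-26.1, 1.5, -13], [-4.1, 29.9, 14.8], 0.3]
    - [[-26.1, 1.5, -13], [-4.1, 29.9, 14.8], 0.3]
    - [[-26.1, 1.5, -13], [-4.1, 29.9, 14.8], 0.3]
    - [[-26.1, 1.5, -13], [-4.1, 29.9, 14.8], 0.3]
    - [[-26.1, 1.5, -13], [-4.1, 29.9, 14.8], 0.3]

```text
time_s: 4.8
eef_pos: [0.4863, 0.0155, 0.1613]
ee_rot: [-0.181, 0.678, 0.689, 0.18]
force: [1.7, -0.5, -2.7]
finger_gap: 0.0394
finger_force: 30.0
```

Call:
move_arm:
  commands:
    - [[0, 0, 0], [0, 0, 0], 0.3]
    - [[0, 0, 0], [0, 0, 0], 0.3]

```text
time_s: 4.97
eef_pos: [0.481, 0.0236, 0.1619]
ee_rot: [-0.187, 0.676, 0.69, 0.18]
force: [-1.0, 0.1, -2.2]
finger_gap: 0.0398
finger_force: 30.0
```

```bash
python3 - <<'E'
from h import *
import pickle
i=viewer.camera_info("wrist");im=viewer.camera("wrist");s=bot.sense();pickle.dump((i,im),open("w3.pkl","wb"))
print(s["eef_pos"],rot(s["ee_rot"]).as_matrix().round(3).tolist(),s["qd"].round(2))
S=np.array([.4815,.053,.0726]);T=Rt(91.3,30)
for dn,ds in((.08,.02),(.03,.012)): go(S+T.apply([ds,0,-.0064-dn]),91.3,30)
t=viewer.camera("top");sd=viewer.camera("side")
a=np.hstack([cv2.resize(im[:,:,::-1],(400,300)),tile(t,(230,180),80,60,400,300)])
b=np.hstack([tile(sd,(205,150),100,75,400,300),tile(im,(180,150),200,150,400,300)])
cv2.imwrite("pics/w3.png",np.vstack([a,b]))
E
```

```text
[0.48016709 0.0248566  0.16195404] [[-0.018, 1.0, -0.017], [0.865, 0.024, 0.501], [0.501, -0.005, -0.865]] [ 0.03 -0.01  0.02  0.   -0.   -0.  ]
[-0.03  0.2  -0.1 ] [-0.3  -0.07 -0.08]
[-0.84  0.22  4.9 ] [-0.3  -0.07 -0.08]
```

View pics/w3.png

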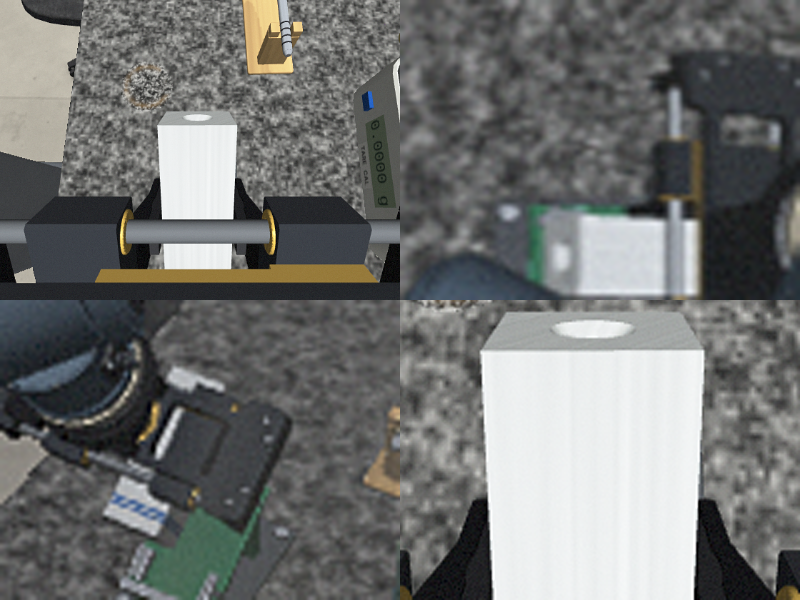

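Call:
move_arm:
  commands:
    - [[-0.6, 0.2, 3], [-0.3, 0, 0], 0.3]
    - [[-0.8, 0.2, 5.5], [-0.3, 0, 0], 0.3]
    - [[-0.8, 0.2, 6.5], [-0.3, 0, 0], 0.3]
    - [[-0.8, 0.2, 7.0], [-0.3, 0, 0], 0.3]
    - [[-0.8, 0.2, 7.3], [-0.3, 0, 0], 0.3]
    - [[-0.8, 0.2, 7.5], [-0.3, 0, 0], 0.3]
    - [[-0.8, 0.2, 7.5], [-0.3, 0, 0], 0.3]
    - [[-0.8, 0.2, 7.5], [-0.3, 0, 0], 0.3]

```text
time_s: 5.78
eef_pos: [0.4821, 0.0547, 0.0955]
ee_rot: [-0.185, 0.675, 0.691, 0.182]
force: [-5.2, -2.3, 6.0]
finger_gap: 0.0397
finger_force: 39.6
```

```bash
cat > st.py <<'E'
from h import *
np.set_printoptions(precision=4,suppress=True)
S=np.array([.4815,.053,.0726])
def st():
    s=bot.sense();r=rot(s["ee_rot"]);T=Rt(91.3,30)
    g=s["eef_pos"]+r.apply([0,0,.0124])   # block centre if held
    print("t",s["time_s"],"off seat (s,w,n) mm",T.inv().apply(g-S)*[1000,1000,-1000],"F tool",r.inv().apply(s["force"]),"M",s["ft_torque"],"rot",(r.inv()*T).as_rotvec(degrees=True),"gap",s["finger_gap"])
if __name__=="__main__": st()
E
python3 st.py
```

```text
t 5.7833 off seat (s,w,n) mm [12.9318  0.6734  6.6065] F tool [ 1.1551 -5.2716 -6.3022] M [-0.1276  0.3264  0.413 ] rot [ 0.1076 -0.0726  0.0948] gap 0.03974904403836622
```

Call:
move_arm:
  commands:
    - [[0, -0.12, 0], [0, 0, 0], 0.3]
    - [[0, -0.12, 0.2], [0, 0, 0], 0.3]
    - [[0, -0.12, 0.3], [0, 0, 0], 0.3]
    - [[0, -0.12, 0.3], [0, 0, 0], 0.3]

```text
time_s: 6.12
eef_pos: [0.4822, 0.055, 0.0949]
ee_rot: [-0.183, 0.675, 0.691, 0.183]
force: [-7.5, -11.5, 25.2]
finger_gap: 0.0396
finger_force: 51.1
```

```bash
python3 st.py
```

```text
t 6.1167 off seat (s,w,n) mm [12.8289  0.7953  5.8945] F tool [  2.8502  -7.607  -27.481 ] M [0.4632 0.6471 0.5324] rot [ 0.304  -0.0709  0.1616] gap 0.039640484587735836
```

The fingers are probably touching the uphill guides, since I came in 13 mm too far uphill. Lift, move downhill and lower again.

Call:
move_arm:
  commands:
    - [[0, 0, -1.0], [0, 0, 0], 0.3]
    - [[0, -0.05, -1.2], [0, 0, 0], 0.3]
    - [[-0.9, -0.05, -1.2], [0, 0, 0], 0.3]
    - [[-0.9, -0.05, -1.2], [0, 0, 0], 0.3]
    - [[-0.9, -0.05, -0.5], [0, 0, 0], 0.3]
    - [[-0.9, -0.05, 0], [0, 0, 0], 0.3]
    - [[-0.9, -0.05, 0.2], [0, 0, 0], 0.3]
    - [[-0.9, -0.05, 0.2], [0, 0, 0], 0.3]

```text
time_s: 6.78
eef_pos: [0.4809, 0.0491, 0.0843]
ee_rot: [-0.185, 0.675, 0.691, 0.181]
force: [-0.8, -3.0, 2.0]
finger_gap: 0.0398
finger_force: 30.0
```

```bash
python3 st.py
```

```text
t 6.7833 off seat (s,w,n) mm [ 2.4699 -0.6664 -0.3624] F tool [-1.6081 -0.8614 -3.2212] M [-0.6981  0.2105  0.1583] rot [ 0.0742  0.0037 -0.0075] gap 0.039805481294134866
```

Call:
move_arm:
  commands:
    - [[-0.1, 0, 0.05], [0, 0, 0], 0.3]
    - [[-0.2, 0, 0.1], [0, 0, 0], 0.3]
    - [[-0.3, 0, 0.1], [0, 0, 0], 0.3]
    - [[-0.4, 0, 0.1], [0, 0, 0], 0.3]
    - [[-0.4, 0, 0.1], [0, 0, 0], 0.3]

```text
time_s: 7.2
eef_pos: [0.4811, 0.0481, 0.0836]
ee_rot: [-0.187, 0.675, 0.689, 0.184]
force: [-0.6, 0.7, 14.3]
finger_gap: 0.0397
finger_force: 30.0
```

```bash
python3 st.py
```

```text
t 7.2 off seat (s,w,n) mm [ 1.3581 -0.4932 -0.3849] F tool [  7.8979  -0.5278 -11.9891] M [0.7512 0.3199 0.0558] rot [ 0.1352 -0.3543 -0.103 ] gap 0.03971124904687147
```

Call:
move_arm:
  commands:
    - [[-0.1, 0, -0.1], [0, 0, 0], 0.3]
    - [[-0.2, 0, -0.1], [0, 0, 0], 0.3]
    - [[-0.3, 0, -0.1], [0, 0, 0], 0.3]
    - [[-0.3, 0, -0.1], [0, 0, 0], 0.3]

```text
time_s: 7.53
eef_pos: [0.4813, 0.0447, 0.0819]
ee_rot: [-0.186, 0.675, 0.69, 0.183]
force: [1.1, 4.5, 5.4]
finger_gap: 0.0398
finger_force: 30.0
```

```bash
python3 st.py
```

```text
t 7.5333 off seat (s,w,n) mm [-2.5007 -0.3776 -0.1864] F tool [ 6.5587  1.2176 -2.3849] M [ 0.7848 -0.4283  0.0658] rot [ 0.1288 -0.2569 -0.0565] gap 0.0398082715067292
```

Call:
move_arm:
  commands:
    - [[-0.15, 0, 0], [0, 0, 0], 0.3]
    - [[-0.3, 0, 0], [0, 0, 0], 0.3]
    - [[-0.3, 0, 0], [0, 0, 0], 0.3]

```text
time_s: 7.78
eef_pos: [0.4811, 0.0443, 0.0819]
ee_rot: [-0.188, 0.675, 0.689, 0.185]
force: [2.4, 10.5, 12.6]
finger_gap: 0.0399
finger_force: 30.0
```

```bash
python3 st.py
```

```text
t 7.7833 off seat (s,w,n) mm [-2.7233 -0.5676 -0.0225] F tool [15.4311  2.6304 -5.4698] M [ 2.1444 -0.7833  0.0349] rot [ 0.0991 -0.6192 -0.0872] gap 0.03993841246878743
```

Call:
move_arm:
  commands:
    - [[0.3, 0, -0.05], [0, 0, 0], 0.3]
    - [[0.3, 0, -0.05], [0, 0, 0], 0.8]
    - [[0.3, 0, -0.05], [0, 0, 0], 0.8]
    - [[0.3, 0, -0.05], [0, 0, 0], 0.8]
    - [[0.3, 0, -0.05], [0, 0, 0], 0.8]
    - [[0.3, 0, -2], [0, 0, 0], 0.8]
    - [[0.3, 0, -5], [0, 0, 0], 0.8]
    - [[0.3, 0, -9], [0, 0, 0], 0.8]
    - [[0.3, 0, -12], [0, 0, 0], 0.8]
    - [[0.3, 0, -12], [0, 0, 0], 0.8]

```text
time_s: 8.62
eef_pos: [0.4861, -0.0213, 0.1888]
ee_rot: [-0.178, 0.677, 0.691, 0.183]
force: [-0.1, -1.1, 0.6]
finger_gap: 0.0694
finger_force: 0.0
```

```bash
python3 - <<'E'
from st import *
import pickle
i=viewer.camera_info("wrist");im=viewer.camera("wrist");s=bot.sense();pickle.dump((i,im),open("w4.pkl","wb"))
st();print(s["eef_pos"],s["qd"].round(2))
T=Rt(91.3,30);c=S+T.apply([-.0027,-.0005,0])
p=proj(i,[c+T.apply([.055,b*.02,a*.02]) for a,b in((-1,-1),(-1,1),(1,1),(1,-1))]+[c+T.apply([.055,0,0])]);print(p)
o=np.round(p[:4].mean(0)).astype(int)-[50,40]
a=tile(im,tuple(o),100,75,800,600)
for q in (p-o+.5)*8-.5: cv2.drawMarker(a,tuple(int(x) for x in q),(0,0,255),cv2.MARKER_CROSS,20,1)
print(o);cv2.imwrite("pics/w4.png",a)
E
```

```text
t 8.6667 off seat (s,w,n) mm [ -5.8322   1.5752 122.9674] F tool [0.3539 0.3461 0.5098] M [-0.3059 -0.0955  0.0411] rot [0.5653 0.2686 0.0228] gap 0.06967221652406154
[ 0.4846 -0.0196  0.1869] [ 0.03  0.05  0.07  0.01 -0.02 -0.01]
[[239.8411 127.3467]
 [299.1159 127.3367]
 [295.3855 121.7521]
 [243.925  121.7498]
 [269.6024 124.3491]]
[220  85]
```

View pics/w4.png

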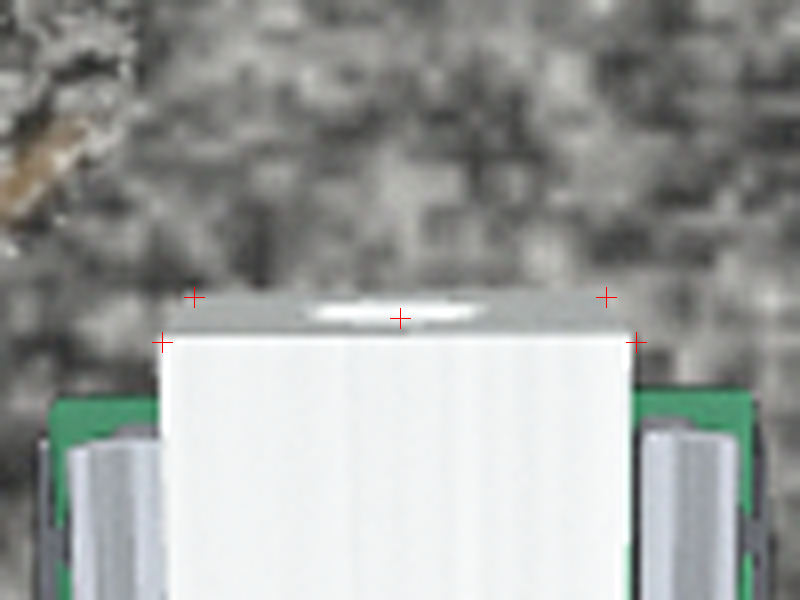

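The block sits between the guides with its bore uphill. Its end edge at row 334 is within 1 px of my prediction. Next, the gauge.

```bash
python3 - <<'E'
from h import *
go((.47,.2,.24),92.6);go((.5675,.321,.16),92.6)
E
```

```text
[22.02 -1.01  5.77] [  0.9  -29.72  -1.4 ]
[28.37  8.89 18.7 ] [  0.9  -29.72  -1.4 ]
```

Call:
move_arm:
  commands:
    - [[22, -1, 5.8], [0.9, -29.7, -1.4], 0.6]
    - [[22, -1, 5.8], [0.9, -29.7, -1.4], 0.6]
    - [[22, -1, 5.8], [0.9, -29.7, -1.4], 0.6]
    - [[22, -1, 5.8], [0.9, -29.7, -1.4], 0.6]
    - [[22, -1, 5.8], [0.9, -29.7, -1.4], 0.6]
    - [[28.4, 8.9, 18.7], [0.9, -29.7, -1.4], 0.6]
    - [[28.4, 8.9, 18.7], [0.9, -29.7, -1.4], 0.6]
    - [[28.4, 8.9, 18.7], [0.9, -29.7, -1.4], 0.6]
    - [[28.4, 8.9, 18.7], [0.9, -29.7, -1.4], 0.6]
    - [[28.4, 8.9, 18.7], [0.9, -29.7, -1.4], 0.6]

```text
time_s: 9.5
eef_pos: [0.5637, 0.327, 0.1617]
ee_rot: [-0.005, 0.689, 0.725, -0.002]
force: [0.2, -0.4, 1.1]
finger_gap: 0.0527
finger_force: 0.0
```

Call:
move_arm:
  commands:
    - [[0, 0, 0], [0, 0, 0], 0.6]
    - [[0, 0, 0], [0, 0, 0], 0.6]

```text
time_s: 9.67
eef_pos: [0.5628, 0.3251, 0.1617]
ee_rot: [-0.005, 0.689, 0.725, -0.003]
force: [-0.4, -0.9, 0.1]
finger_gap: 0.0521
finger_force: 0.0
```

```bash
python3 - <<'E'
from h import *
import pickle
np.set_printoptions(precision=4,suppress=True)
i=viewer.camera_info("wrist");im=viewer.camera("wrist");s=bot.sense();pickle.dump((i,im),open("w5.pkl","wb"))
print(s["eef_pos"],rot(s["ee_rot"]).as_matrix()[:,0])
# red collar and black handle by colour
m=((im[...,0].astype(int)-im[...,1]>90)&(im[...,0]-im[...,2].astype(int)>90)).astype(np.uint8)
n,l,st,c=cv2.connectedComponentsWithStats(m)
for k in range(1,n):
    if st[k,4]>25: print("red",st[k],c[k],at(i,*c[k],.07))
g=np.array([.5675,.321,.07]);u=np.array([np.cos(np.radians(-87.3)),np.sin(np.radians(-87.3)),0])
print("pred collar",proj(i,g+.043*u),"grip",proj(i,[g,g-.06*u]))
go((.5675,.321,.07),92.6)
for v in proj(i,[g-.05*u+[0,0,.009],g-.025*u+[0,0,.009],g+[0,0,.009],g+.02*u+[0,0,.009]]):
    r=int(round(v[1])); 
    if 0<=r<420:
        row=im[r,200:360].max(1); d=np.where(row<60)[0]+200; print(r,v[0],d.min() if len(d) else None,d.max() if len(d) else None)
E
```

```text
[0.5627 0.324  0.1627] [-0.0497  0.9988  0.0029]
red [264 286  36  15 287] [281.4146 294.9547] [0.5676 0.2718 0.07  ]
pred collar [[284.6441 287.2246]] grip [[285.2831 229.5698]
 [286.297  138.0912]]
[-0.35  0.56  8.66] [-0.64 -0.16  0.25]
157 286.3318193897923 272 293
197 285.87848062116416 272 292
235 285.4540946691994 272 292
263 285.13361447905663 200 355
```

Call:
move_arm:
  commands:
    - [[-0.3, 0.38, 4], [-0.6, -0.2, 0.2], 0.5]
    - [[-0.3, 0.38, 7.5], [-0.6, -0.2, 0.2], 0.5]
    - [[-0.3, 0.38, 8.6], [-0.6, -0.2, 0.2], 0.5]
    - [[-0.3, 0.38, 8.7], [-0.6, -0.2, 0.2], 0.5]
    - [[-0.3, 0.38, 8.7], [-0.6, -0.2, 0.2], 0.5]
    - [[-0.3, 0.38, 8.7], [-0.6, -0.2, 0.2], 0.05]
    - [[-0.3, 0.38, 8.7], [-0.6, -0.2, 0.2], 0.05]
    - [[-0.3, 0.38, 8.7], [-0.6, -0.2, 0.2], 0.05]
    - [[-0.3, 0.38, 8.7], [-0.6, -0.2, 0.2], 0.05]
    - [[-0.3, 0.38, 8.7], [-0.6, -0.2, 0.2], 0.05]
  grip_force: 30

```text
time_s: 10.55
eef_pos: [0.5683, 0.3218, 0.0792]
ee_rot: [0.001, 0.691, 0.723, 0.003]
force: [-1.6, -0.1, 1.1]
finger_gap: 0.0181
finger_force: 0.6
```

Call:
move_arm:
  commands:
    - [[0, 0, 0], [0, 0, 0], 0.05]
    - [[0, 0, 0], [0, 0, 0], 0.05]
    - [[0, 0, 0], [0, 0, 0], 0.05]
    - [[0, 0, 0], [0, 0, 0], 0.05]

```text
time_s: 10.88
eef_pos: [0.5676, 0.3217, 0.0789]
ee_rot: [0.001, 0.691, 0.723, 0.002]
force: [-1.7, -0.5, 5.3]
finger_gap: 0.0141
finger_force: 30.0
```

```bash
python3 - <<'E'
from h import *
s=bot.sense();print(s["eef_pos"],rot(s["ee_rot"]).as_matrix().round(4).tolist(),s["force"],s["finger_gap"],s["finger_force"])
T=Rt(91.3,30);S=np.array([.4815,.053,.0726])
M=S+T.apply([.0529,-.0007,0]);print("mouth",M)
# gauge along tool -x; tip at grasp -.136 tool x -> grasp = tip + .136 tool x
for b in(.06,.01): p=M+T.apply([.136+b,0,0]);print(p,end=" ");go(p,91.3,30)
E
```

```text
[0.56756034 0.32171926 0.07887247] [[-0.045, 0.999, 0.0037], [0.999, 0.045, 0.0011], [0.001, 0.0038, -1.0]] [-1.70637402 -0.48864133  5.31059797] 0.014075297224902552 29.999899920076132
mouth [0.47976081 0.09878507 0.09905   ]
[0.47590984 0.26848236 0.19705   ] [ -5.19  -9.36 -12.38] [-0.13 29.94  1.31]
[0.47689223 0.22519224 0.17205   ] [-9.53 -9.46 -9.88] [-0.13 29.94  1.31]
```

```bash
cat > ins.py <<'E'
from h import *
import sys
np.set_printoptions(precision=4,suppress=True)
T=Rt(91.3,30);S=np.array([.4815,.053,.0726]);M=S+T.apply([.0529,-.0007,0])
AX=np.array([-.136,0,.0089])  # tip in tool frame
def rep(gos=()):
    s=bot.sense();r=rot(s["ee_rot"])
    print("t",round(s["time_s"],2),"tip rel mouth (s,w,n) mm",T.inv().apply(s["eef_pos"]+r.apply(AX)-M)*[1000,1000,-1000],"F",r.inv().apply(s["force"]),"M",r.inv().apply(s["ft_torque"]),"rot",(r.inv()*T).as_rotvec(degrees=True),"gap",s["finger_gap"])
    for b in gos: go(M+T.apply([b,0,0])-T.apply(AX),91.3,30,grasp=False)
if __name__=="__main__": rep([float(a) for a in sys.argv[1:]])
E
python3 ins.py .05
```

```text
t 10.88 tip rel mouth (s,w,n) mm [ 58.9454  95.905  -67.76  ] F [-0.4062 -1.7067 -5.3174] M [ 0.3551 -0.0551 -0.0838] rot [-0.1254 29.9408  1.3062] gap 0.014075297224902552
[ -6.2   -9.38 -12.13] [-0.13 29.94  1.31]
```

Call:
move_arm:
  commands:
    - [[0, 0, -3], [0, 0, 0], 0.05]
    - [[0, 0, -7], [0, 0, 0], 0.05]
    - [[0, -1, -11], [0, 0, 0], 0.05]
    - [[-2, -4, -13], [0, 5, 0.3], 0.05]
    - [[-4, -7, -13], [0, 12, 0.6], 0.05]
    - [[-6.2, -9.4, -12.5], [-0.1, 18, 1], 0.05]
    - [[-6.2, -9.4, -12.1], [-0.1, 25, 1.3], 0.05]
    - [[-6.2, -9.4, -12.1], [-0.1, 29.9, 1.3], 0.05]
    - [[-6.2, -9.4, -12.1], [-0.1, 29.9, 1.3], 0.05]
    - [[-6.2, -9.4, -12.1], [-0.1, 29.9, 1.3], 0.05]

```text
time_s: 11.72
eef_pos: [0.4769, 0.2541, 0.1981]
ee_rot: [-0.184, 0.677, 0.69, 0.18]
force: [1.0, 0.6, -1.3]
finger_gap: 0.0136
finger_force: 30.0
```

Call:
move_arm:
  commands:
    - [[0, 0, 0], [0, 0, 0], 0.05]
    - [[0, 0, 0], [0, 0, 0], 0.05]
    - [[0, 0, 0], [0, 0, 0], 0.05]

```text
time_s: 11.97
eef_pos: [0.4765, 0.2564, 0.199]
ee_rot: [-0.184, 0.674, 0.692, 0.181]
force: [0.6, -0.3, -1.9]
finger_gap: 0.0141
finger_force: 30.0
```

```bash
python3 - <<'E'
from ins import *
rep([.05,.01])
i=viewer.camera_info("wrist");im=viewer.camera("wrist");t=viewer.camera("top");sd=viewer.camera("side")
s=bot.sense();r=rot(s["ee_rot"]);tip=s["eef_pos"]+r.apply(AX)
print("tip",tip)
def crop(im,i,w,h,W,H,z):
    p=proj(i,[tip,M]);o=np.clip(np.round(p.mean(0)).astype(int)-[w//2,h//2],0,[560-w,420-h])
    a=tile(im,tuple(o),w,h,W,H)
    print(o,W/w)
    for q,c in zip((p-o+.5)*W/w-.5,((0,0,255),(255,0,255))): cv2.drawMarker(a,tuple(int(x) for x in q),c,cv2.MARKER_CROSS,14,1)
    return a
a=np.hstack([crop(t,IT,50,38,400,300,0),crop(sd,IS,50,38,400,300,0)])
b=np.hstack([cv2.resize(im[:,:,::-1],(400,300)),crop(im,i,160,120,400,300,0)])
cv2.imwrite("pics/w6.png",np.vstack([a,b]))
E
```

```text
t 11.97 tip rel mouth (s,w,n) mm [50.4999  0.6902 -0.9677] F [-1.2487  0.6188  1.5174] M [-0.0484 -0.3691 -0.0436] rot [0.0198 0.0874 0.1507] gap 0.014149923779558173
[-0.05 -0.03 -0.12] [0.02 0.09 0.15]
[-4.05 -0.04 -0.11] [0.02 0.09 0.15]
tip [0.4791 0.1428 0.1233]
[223 214] 8.0
[240 161] 8.0
[196 300] 2.5
```

View pics/w6.png

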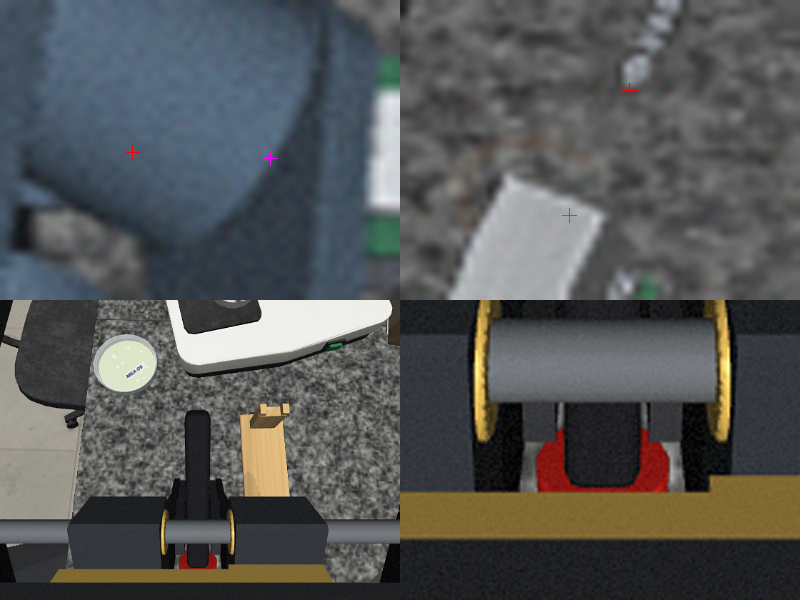

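The side view shows the tip near (632,82), predicted (628,90), and the block's end edge from (508,176) to (605,215). I compare that edge with its projection.

```bash
python3 - <<'E'
from ins import *
q=proj(IS,[M+T.apply([0,b,-.02]) for b in(-.02,.02)]); print((q-[240,161]+.5)*8-.5+[400,0])
J=proj(IS,[M,M+T.apply([.01,0,0]),M+T.apply([0,.01,0]),M+T.apply([0,0,-.01])]);print((J[1:]-J[0])*8)
rep()
E
```

```text
[[505.6021 179.4702]
 [604.9706 218.7535]]
[[ 11.681  -25.1459]
 [ 24.5706   9.7382]
 [ -7.2693  -7.9731]]
t 12.12 tip rel mouth (s,w,n) mm [50.2066  0.301  -1.0026] F [-0.2956  0.1461 -0.0394] M [-0.0829 -0.3511 -0.0328] rot [0.0057 0.0609 0.1054] gap 0.01338983354421674
```

Call:
move_arm:
  commands:
    - [[-1.5, -0.05, -0.1], [0, 0, 0.1], 0.05]
    - [[-3, -0.05, -0.1], [0, 0, 0.1], 0.05]
    - [[-4.2, -0.05, -0.1], [0, 0, 0.1], 0.05]
    - [[-5, -0.05, -0.1], [0, 0, 0.1], 0.05]
    - [[-5.5, -0.05, -0.1], [0, 0, 0.1], 0.05]
    - [[-6, -0.05, -0.1], [0, 0, 0.1], 0.05]
    - [[-6.3, -0.05, -0.1], [0, 0, 0.1], 0.05]
    - [[-6.3, -0.05, -0.1], [0, 0, 0.1], 0.05]

```text
time_s: 12.78
eef_pos: [0.4772, 0.2001, 0.168]
ee_rot: [-0.185, 0.676, 0.69, 0.181]
force: [-0.2, 0.1, -0.7]
finger_gap: 0.0134
finger_force: 30.0
```

```bash
python3 ins.py
```

```text
t 12.78 tip rel mouth (s,w,n) mm [-13.8256  -0.5539   0.2074] F [-0.2763 -0.1834  0.6612] M [-0.1346 -0.4007 -0.0432] rot [ 0.0267  0.0358 -0.125 ] gap 0.013430929346780496
```

Call:
move_arm:
  commands:
    - [[-1, 0, 0], [0, 0, 0], 0.05]
    - [[-2, 0, 0], [0, 0, 0], 0.05]
    - [[-3, 0, 0], [0, 0, 0], 0.05]
    - [[-4, 0, 0], [0, 0, 0], 0.05]
    - [[-5, 0, 0], [0, 0, 0], 0.05]
    - [[-6, 0, 0], [0, 0, 0], 0.05]
    - [[-6.8, 0, 0], [0, 0, 0], 0.05]
    - [[-6.8, 0, 0], [0, 0, 0], 0.05]

```text
time_s: 13.45
eef_pos: [0.4786, 0.1398, 0.1332]
ee_rot: [-0.185, 0.677, 0.689, 0.18]
force: [0.2, 0.8, -1.6]
finger_gap: 0.0136
finger_force: 30.0
```

```bash
python3 ins.py
```

```text
t 13.45 tip rel mouth (s,w,n) mm [-83.4503  -0.814    0.262 ] F [-0.0499  0.2452  1.7646] M [-0.1119 -0.3711 -0.0834] rot [ 0.0379  0.0504 -0.2413] gap 0.013559251377966632
```

Now slowly into the collar contact.

Call:
move_arm:
  commands:
    - [[-0.2, 0, 0], [0, 0, 0], 0.05]
    - [[-0.4, 0, 0], [0, 0, 0], 0.05]
    - [[-0.5, 0, 0], [0, 0, 0], 0.05]
    - [[-0.6, 0, 0], [0, 0, 0], 0.05]
    - [[-0.7, 0, 0], [0, 0, 0], 0.05]
    - [[-0.8, 0, 0], [0, 0, 0], 0.05]
    - [[-0.8, 0, 0], [0, 0, 0], 0.05]

```text
time_s: 14.03
eef_pos: [0.4784, 0.1348, 0.1303]
ee_rot: [-0.185, 0.676, 0.69, 0.181]
force: [-0.5, 1.4, -0.4]
finger_gap: 0.014
finger_force: 30.0
```

```bash
python3 ins.py
```

```text
t 14.03 tip rel mouth (s,w,n) mm [-89.1716  -0.8064   0.1518] F [ 0.9924 -0.4491  1.0892] M [-0.1246 -0.1561 -0.091 ] rot [ 0.0155 -0.0104 -0.1024] gap 0.01403102876175084
```

Call:
move_arm:
  commands:
    - [[-0.1, 0, 0], [0, 0, 0], 0.05]
    - [[-0.2, 0, 0], [0, 0, 0], 0.05]
    - [[-0.3, 0, 0], [0, 0, 0], 0.05]
    - [[-0.3, 0, 0], [0, 0, 0], 0.05]

```text
time_s: 14.37
eef_pos: [0.4778, 0.1345, 0.1302]
ee_rot: [-0.188, 0.675, 0.689, 0.182]
force: [1.2, 8.7, 7.4]
finger_gap: 0.0135
finger_force: 30.0
```

```bash
python3 ins.py
```

```text
t 14.37 tip rel mouth (s,w,n) mm [-89.431   -1.5323  -0.6714] F [11.206  1.366 -2.043] M [-0.2249  1.4536 -0.241 ] rot [-0.0666 -0.3784 -0.1582] gap 0.01352583794951557
```

Collar home: 11 N at −89.4 mm, where 90 was expected. Draw it out.

Call:
move_arm:
  commands:
    - [[0.4, 0, 0], [0, 0, 0], 0.05]
    - [[1, 0, 0], [0, 0, 0], 0.05]
    - [[2.2, 0, 0], [0, 0, 0], 0.05]
    - [[3.6, 0, 0], [0, 0, 0], 0.05]
    - [[5, 0, 0], [0, 0, 0], 0.05]
    - [[6.4, 0, 0], [0, 0, 0], 0.05]
    - [[7.8, 0, 0], [0, 0, 0], 0.05]
    - [[9.2, 0, 0], [0, 0, 0], 0.05]
    - [[11, 0, 0], [0, 0, 0], 0.05]
    - [[13.5, 0, 0], [0, 0, 0], 0.05]

```text
time_s: 15.2
eef_pos: [0.4757, 0.2492, 0.1961]
ee_rot: [-0.185, 0.677, 0.69, 0.18]
force: [0.4, -0.2, -0.8]
finger_gap: 0.0137
finger_force: 30.0
```

```bash
python3 - <<'E'
from ins import *
rep()
n=np.array([np.cos(np.radians(9.8)),np.sin(np.radians(9.8)),0])
pl=np.array([.5322,-.2803,.15]);rp=pl-.035*n;print("read",rp)
Y=189.8
def tcp(p,y): return p-Rt(y).apply([-.1355,0,.0089])
a=tcp(rp,Y);print("final tcp",a)
go((.46,.15,.30),91.3,0); 
s=bot.sense();base=(s["eef_pos"],rot(s["ee_rot"]))
go((.40,-.05,.32),140,0)
E
```

```text
t 15.2 tip rel mouth (s,w,n) mm [42.7816 -1.1068  0.1528] F [-0.5956  0.4261  0.612 ] M [-0.1169 -0.3588 -0.011 ] rot [-0.0067  0.0926 -0.1924] gap 0.013701863207344532
read [ 0.4977 -0.2863  0.15  ]
final tcp [ 0.3642 -0.3093  0.1589]
[ -3.09  -1.79 -14.45] [ -0.06 -29.91  -0.19]
[-19.33  -8.18 -26.09] [ 12.65 -28.1  -47.75]
```

```bash
python3 - <<'E'
from ins import *
go((.43,.12,.30),110,0,False);go((.41,-.05,.32),145,0,False)
E
```

```text
[ -5.94  -4.84 -15.39] [  4.82 -29.65 -18.46]
[-19.64  -7.18 -25.58] [ 13.96 -27.7  -52.62]
```

Call:
move_arm:
  commands:
    - [[0, -1.5, -4], [1, -7, -3], 0.05]
    - [[-1, -3, -8], [2.4, -14, -8], 0.05]
    - [[-3.5, -4, -12], [3.5, -21, -12], 0.05]
    - [[-5.9, -4.8, -15.4], [4.8, -29.6, -18.5], 0.05]
    - [[-5.9, -4.8, -15.4], [4.8, -29.6, -18.5], 0.05]
    - [[-19.6, -7.2, -25.6], [14, -27.7, -52.6], 0.05]
    - [[-19.6, -7.2, -25.6], [14, -27.7, -52.6], 0.05]
    - [[-19.6, -7.2, -25.6], [14, -27.7, -52.6], 0.05]
    - [[-19.6, -7.2, -25.6], [14, -27.7, -52.6], 0.05]
    - [[-19.6, -7.2, -25.6], [14, -27.7, -52.6], 0.05]

```text
time_s: 16.03
eef_pos: [0.4105, -0.0461, 0.3199]
ee_rot: [0.0, 0.342, 0.94, 0.0]
force: [0.4, 0.5, -0.8]
finger_gap: 0.0138
finger_force: 30.0
```

```bash
python3 - <<'E'
from ins import *
s=bot.sense();print(s["joint_pos"].round(2),s["force"],s["finger_gap"])
go((.335,-.314,.28),189.8,0,False)
E
```

```text
[-0.38  0.14  1.83  0.    1.17 -1.26] [ 0.4063  0.4926 -0.8242] 0.013838551598824661
[-11.45 -25.38   3.97] [  0.04   0.06 -49.84]
```

Call:
move_arm:
  commands:
    - [[-11.4, -25.4, 4], [0, 0, -49.8], 0.05]
    - [[-11.4, -25.4, 4], [0, 0, -49.8], 0.05]
    - [[-11.4, -25.4, 4], [0, 0, -49.8], 0.05]
    - [[-11.4, -25.4, 4], [0, 0, -49.8], 0.05]
    - [[-11.4, -25.4, 4], [0, 0, -49.8], 0.05]
    - [[-11.4, -25.4, 4], [0, 0, -49.8], 0.05]
    - [[-11.4, -25.4, 4], [0, 0, -49.8], 0.05]
    - [[-11.4, -25.4, 4], [0, 0, -49.8], 0.05]
    - [[-11.4, -25.4, 4], [0, 0, -49.8], 0.05]
    - [[-11.4, -25.4, 4], [0, 0, -49.8], 0.05]

```text
time_s: 16.87
eef_pos: [0.3331, -0.3139, 0.2788]
ee_rot: [0.0, -0.08, 0.997, 0.001]
force: [-0.9, 0.8, -1.6]
finger_gap: 0.0138
finger_force: 30.0
```

```bash
python3 - <<'E'
from ins import *
s=bot.sense();print(s["joint_pos"].round(2),s["force"],s["finger_gap"])
go((.335,-.314,.159),189.8,0,False)
go((.3642,-.3093,.1589),189.8,0,False)
E
```

```text
[-1.    0.26  1.8   0.    1.09 -2.73] [-0.9337  0.8094 -1.6456] 0.013816341879762967
[-0.18 -0.06 11.98] [ 0.08  0.03 -0.61]
[-3.14 -0.06 11.99] [ 0.08  0.03 -0.61]
```

Call:
move_arm:
  commands:
    - [[-0.2, -0.1, 4], [0, 0, -0.6], 0.05]
    - [[-0.2, -0.1, 8], [0, 0, -0.6], 0.05]
    - [[-0.2, -0.1, 11], [0, 0, -0.6], 0.05]
    - [[-0.8, -0.1, 12], [0, 0, -0.6], 0.05]
    - [[-1.6, -0.1, 12], [0, 0, -0.6], 0.05]
    - [[-2.4, -0.1, 12], [0, 0, -0.6], 0.05]
    - [[-3, -0.1, 12], [0, 0, -0.6], 0.05]
    - [[-3, -0.1, 12], [0, 0, -0.6], 0.05]
    - [[-3, -0.1, 12], [0, 0, -0.6], 0.05]

```text
time_s: 17.62
eef_pos: [0.3648, -0.3092, 0.1607]
ee_rot: [0.001, -0.088, 0.996, -0.001]
force: [-0.5, 0.8, -1.7]
finger_gap: 0.0136
finger_force: 30.0
```

```bash
python3 - <<'E'
from ins import *
s=bot.sense();r=rot(s["ee_rot"]);print(s["joint_pos"].round(2),s["qd"].round(2),s["force"],s["finger_gap"])
tip=s["eef_pos"]+r.apply([-.1355,0,.0089]);print("tip",tip,"dir",-r.as_matrix()[:,0])
go((.3642,-.3093,.1589),189.8,0,False)
for n,i,w,h in(("top",IT,100,75),("side",IS,100,75)):
    im=viewer.camera(n);n0=np.array([.985,.17,0]);o=np.round(proj(i,tip)[0]).astype(int)-[w//2,h//2]
    print(n,o);a=tile(im,tuple(o),w,h,400,300)
    q=(proj(i,tip)[0]-o+.5)*4-.5;print("tip pred",q)
    cv2.drawMarker(a,tuple(int(x) for x in q),(255,0,255),cv2.MARKER_CROSS,14,1)
    cv2.imwrite(f"/tmp/{n}.png",a)
a=np.hstack([cv2.imread("/tmp/top.png"),cv2.imread("/tmp/side.png")])
cv2.imwrite("pics/fin.png",a)
# numeric: bright white plate top edge & steel tip in the top view
im=viewer.camera("top");p=proj(IT,tip)[0]
o=np.round(p).astype(int)
print("red mask / white mask")
sub=im[o[1]-30:o[1]+20,o[0]-30:o[0]+45].astype(int)
w=(sub.min(2)>200);ys,xs=np.nonzero(w);print("white n",w.sum(),xs.min()+o[0]-30,xs.max()+o[0]-30,ys.min()+o[1]-30,ys.max()+o[1]-30)
E
```

```text
[-0.94  0.47  1.88  0.    0.79 -2.69] [-0.02  0.    0.02 -0.   -0.   -0.  ] [-0.5182  0.7573 -1.7356] 0.013567666840690221
tip [ 0.4982 -0.2855  0.1521] dir [0.9845 0.1756 0.0023]
[0.06 0.   0.18] [-0.15  0.13  0.31]
top [354 191]
tip pred [201.5086 149.8118]
side [131 244]
tip pred [200.7793 149.331 ]
red mask / white mask
white n 34 392 418 211 215
```

```bash
python3 - <<'E'
from ins import *
im=viewer.camera("top").astype(int);s=bot.sense();r=rot(s["ee_rot"]);tip=s["eef_pos"]+r.apply([-.136,0,.0089])
sub=im[200:230,380:430];red=(sub[...,0]-sub[...,1:].max(2));red=np.clip(red-15,0,None)
P=[]
for x in range(50):
    c=red[:,x]
    if c.sum()>15: P.append(at(IT,380+x,200+(c*np.arange(30)).sum()/c.sum(),.15))
P=np.array(P);print(len(P),P[0],P[-1],P.mean(0))
k=np.polyfit(P[:,1],P[:,0],1);print("normal yaw",np.degrees(np.arctan(-k[0])),"x at mid",np.polyval(k,-.2805))
print("tip",tip)
# plate middle from white top edge
w=(sub.min(2)>170);xs=np.nonzero(w.any(0))[0]+380;print("white cols",xs.min(),xs.max(),at(IT,xs.min()-.5,215,.19),at(IT,xs.max()+.5,211,.19))
# tip lit pixels in top view along the axis
n=-r.as_matrix()[:,0]
for d in range(-16,12,2):
    p=proj(IT,tip+n*d/1000)[0]; print(d,p.round(1),cv2.getRectSubPix(im.astype(np.uint8),(1,1),tuple(p)).ravel(),end="; ")
E
```

```text
19 [ 0.5238 -0.2499  0.15  ] [ 0.5355 -0.3119  0.15  ] [ 0.5294 -0.2779  0.15  ]
normal yaw 10.059001506342849 x at mid 0.5298611170071706
tip [ 0.4973 -0.2852  0.1509]
white cols 392 418 [ 0.5274 -0.246   0.19  ] [ 0.5389 -0.3138  0.19  ]
-16 [404.9 234.6] [135 139 148]; -14 [404.8 233.8] [161 167 179]; -12 [404.6 233.1] [156 165 174]; -10 [404.5 232.3] [123 128 136]; -8 [404.3 231.5] [133 138 147]; -6 [404.2 230.8] [160 166 176]; -4 [404.1 230. ] [163 169 180]; -2 [403.9 229.2] [163 167 179]; 0 [403.8 228.5] [158 163 174]; 2 [403.7 227.7] [138 144 153]; 4 [403.5 226.9] [ 98 103 109]; 6 [403.4 226.2] [80 85 90]; 8 [403.2 225.4] [75 79 84]; 10 [403.1 224.7] [76 79 85];
```

The red line and plate edge agree to within 2 mm. The tip is about 3 mm too close and about 1 mm off to the side and too high, so I make a small correction and hold.

Call:
move_arm:
  commands:
    - [[0.3, -0.1, 0.1], [0, 0, 0], 0.05]
    - [[0.3, -0.1, 0.1], [0, 0, 0], 0.05]
    - [[0.3, -0.1, 0.1], [0, 0, 0], 0.05]
    - [[0.3, -0.1, 0.1], [0, 0, 0], 0.05]
    - [[0.3, -0.1, 0.1], [0, 0, 0], 0.05]
    - [[0.3, -0.1, 0.1], [0, 0, 0], 0.05]
    - [[0.3, -0.1, 0.1], [0, 0, 0], 0.05]

```text
time_s: 18.4
eef_pos: [0.3606, -0.3102, 0.1581]
ee_rot: [0.0, -0.087, 0.996, 0.0]
force: [-0.9, 0.2, -0.9]
finger_gap: 0.0137
finger_force: 30.0
```

```bash
python3 - <<'E'
from ins import *
s=bot.sense();r=rot(s["ee_rot"]);print("tip",s["eef_pos"]+r.apply([-.136,0,.0089]),"dir",-r.as_matrix()[:,0],s["qd"].round(3),s["force"])
# block still seated? end-edge check in top view: white area centroid near the seat
im=viewer.camera("top").astype(int);c=S+T.apply([-.002,-.0005,-.02]);P=[c+T.apply([a*.055,b*.02,0]) for a,b in((1,1),(1,-1),(-1,-1),(-1,1))]
q=proj(IT,P);x0,y0=np.floor(q.min(0)).astype(int)-6;x1,y1=np.ceil(q.max(0)).astype(int)+6
m=im[y0:y1,x0:x1];w=(m.min(2)>195);ys,xs=np.nonzero(w);print("pred bbox",q.min(0),q.max(0),"white bbox",np.percentile(xs,[2,98])+x0,np.percentile(ys,[2,98])+y0)
E
```

```text
tip [ 0.4946 -0.2865  0.1493] dir [0.9847 0.174  0.0007] [ 0.001  0.    -0.001  0.001  0.     0.   ] [-0.8806  0.1908 -0.9116]
pred bbox [259.647  225.3122] [295.3208 241.4194] white bbox [260. 294.] [226. 239.]
```

The block is still seated, and the gauge is still and level at the read point. Handing in.

```bash
python3 -c "
from station import ticket
print(ticket.sign_off())"
```

```text
the job is handed in; nothing more can be done
None
```

The job is handed in at 18.4 s: the block is seated in the green cradle, the gauge went in until its collar stopped and came right out again, and it is held level about 35 mm in front of the plate at the red line, as measured to about 2 mm; I didn't re-check the tape, mug, bottle or flask by camera at the end.

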